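Press-bond a flow cell in the bench locking pliers

ROBOT

A 6-joint arm with a two-finger parallel gripper is mounted at the origin on the work surface. World frame = base frame: x ahead of the robot, y to its left, z up, the work surface at z = 0. Lengths are in m, angles in rad, forces in N, time in s.
With the tool pointing down it reaches from about 0.275 to 0.875 m from the base axis. Payload 12.5 kg.
Tool frame: the origin (TCP) lies at the very end of the fingers, on their centre line; the grasp point (between the pads) lies 19 mm behind it; x points along the fingers, y is the direction in which the jaws open and shut, and the axes are right-handed (so a half turn about x gives the same grasp; the last joint's range is limited). The gripper opens to 85 mm and grips with 20 to 120 N. Pads are 22 mm wide; open, the fingers measure 114 mm over their backs; the gripper's body (76 mm by 85 mm) begins 54 mm behind the grasp point. The pads swing forward as they close: fully open they stand 13 mm farther back than shut.
Start: joints at [1.187, 0.351, 1.652, -0, 1.139, -0.085], TCP at [0.162, 0.526, 0.231] pointing down, gripper open.
Joint ranges: [-2.75, 2.75], [-0.79, 2.1], [0.01, 2.65], [-1.57, 4.71], [0.07, 3.14], [-2.87, 2.87]. Speed limits (rad/s): [2.22, 2.22, 2.79, 3.14, 3.14, 3.14].

INTERFACE

Orientations are given as a 3x3 rotation matrix whose columns are the frame's x, y, z axes.
In Python, from bench import manip gives the robot as it stands. Calls block until the motion is done:
- manip.move_ptp(position, orientation): joint-space move of the TCP to a pose.
- manip.move_l(position, attitude=None, max_speed=0.15): straight line of the TCP; attitude=None keeps the orientation; max_speed is the mean speed in m/s.
- manip.move_j(angles): joint-space move.
- manip.set_gripper(opening, effort=None): opening from 0.0 (shut) to 1.0 (fully open); effort is the grip in N (None keeps the last); returns when the fingers have stopped.
- manip.dwell(seconds).
- manip.inverse_kinematics(position, orientation): joint angles nearest the present ones, or None.
- manip.grab_frame(name): name is "scene" or "top" or "wrist"; returns (picture, depth): 384x512x3 uint8, red, green, blue; 384x512 float32, m along the optical axis (not along the pixel's ray), 0 where there is no reading.
- manip.get_calibration(name): a dict with "camera_matrix" (3x3 intrinsics, pixels), "R" (3x3) and "t" (3): a world point X has camera coordinates R X + t. Camera axes: x right, y down, z forward; pixel columns grow to the right and rows downward; lengths in m; the calibration is good to about 2 mm. A picture is of the moment at which its call begins: read the wrist's pose just before it. get_calibration takes no time and is no camera call; for the wrist camera it gives the pose at the moment of the call.
A pose or a line that the arm cannot do raises manip.Unreachable and nothing moves.
- manip.sign_off(): hands the job in, once; it reports no verdict.
Trained networks look in the newest picture that a camera, given by its name, has taken for a name from the list of things; names that differ only in an ending like _2 or _b are one class to them, and where a whole thing is asked for, a point or a joint stands for the part that bears it (a point fixed in the world has none). Each returns a list of dicts, best first, with "confidence" (0 to 1); they miss things now and then, are a little off and sometimes report something else, mostly with a low value. They report only what shows in the picture. A call takes as long as a camera call.
- manip.look_for(camera, name): "at" ([x, y, z] in m, in world coordinates, good to about 4 mm: the middle of the surface that is visible of it).
Readings, each from a call of its own:
- manip.current_time(): time.
- manip.current_qpos(): joint angles.
- manip.current_joint_vel(): joint speeds.
- manip.current_joint_torque(): joint torques, N m.
- manip.current_ee_pos(): TCP position.
- manip.current_tcp_rot(): TCP orientation.
- manip.current_force(): force on the tool from outside, world axes, zero at the start.
- manip.current_ft_torque(): the same for the moment, N m.
- manip.current_grip_width(): opening from 0.0 (shut) to 1.0 (fully open).
Only numpy, scipy, OpenCV 4.12 (cv2) and the standard library are available. Lean on these libraries where they do the work, as an engineer would, in place of code of your own. Each camera call takes 0.05 s, during which the arm holds its last target. There are 200 camera calls.

TASK

Slide the flow-cell cassette along its track until it is fully home against the stop between the jaws of the bench-mounted locking pliers, then squeeze the two handles together between your fingers until they snap over centre and stay locked on it. Take your hand off and leave it clamped, untouched, for two seconds to bond; then press the release lever's paddle down until the pliers spring open, and let go, leaving the cassette fully home in the open jaws. Push, squeeze and press only as hard as needed, and leave the things around it alone.

Things in the scene. Friction and masses are not known exactly. Their poses are not given: they have to be found in the camera images.
- clamp: Fixed base of the bench-mounted locking pliers: grey plate 130 x 335 x 12 mm. Origin on the bench under the pivot block, z up; offsets called 'clamp' are in this frame, mm. Two black-gripped handles reach to y = +125; the jaws and the cassette's track lie on the -y side; the jaws close along x.
- pivot_top (a point): Middle of the top of the grey pivot block, 60 (x) x 30 (y) mm, at clamp (0, 0, 84); its pivot pins reach z = 94. The handles are geared here and move equally and oppositely; a spring opens them. Past about 0.12 rad the linkage is over centre and locks by itself if the cassette is between the jaws; with no cassette they just spring open.
- cassette_home (a point): Point on the track floor, clamp (0, -60, 40), where the cassette's origin lies when home; axes as the clamp's. The dark steel track runs along y from -200 to the stop, its side walls 19 mm apart, tops at z = 50. Home means within 2.5 mm along the track. Clamping shifts the cassette up to 1.5 mm to +x.
- stop_face (a point): Middle of the steel stop that the cassette's +y end must meet, at clamp (0, -30, 60). The stop is rigid and reaches up to z = 82.
- fixed_jaw_face (a point): Face of the fixed jaw, at clamp (9.5, -55, 66): a steel block x 9.5 to 29.5, y -85 to -25, up to z = 82.
- pad_face (a point): Middle of the face of the sprung rubber pad (18 mm across) on the moving jaw. The jaw is a steel arm, z 53 to 79, on the track's -x side, from y -85 to +5, reaching out to x = -60 when open; the open pad leaves the track clear.
- cassette: Loose flow-cell cassette standing on edge in the track: two aluminium frames, a clear plate between, 16 (x) x 60 (y) x 40 (z) mm, about 120 g, two 5 mm steel ports on top. Origin: centre of its underside, axes as the clamp's. Push its -y end face to +y (from 12 mm above its underside it is clear of the track walls); slides at about 1 N; over 30 N from the fingers breaks it.
- handle_far (a joint): Angle of the handle on the clamp's +x side, rad: 0 = sprung open, 0.16 = locked (hard stop). It turns about an upright axis at clamp x = +12.5, y = 0.
- handle_near (a joint): The same for the handle on the clamp's -x side (axis at x = -12.5, y = 0); always equal to the other.
- far_grip (a point): Middle of the +x handle's grip, 100 mm from its pivot, z = 66. The handle is a bar 11 mm thick, z 54 to 78, ending 125 mm from the pivot. Here the two handles measure 68 mm over their outer faces when open, 36 when locked. Squeezing them here takes about 9 N on each to pass the centre; over 35 N bends them. Clear below down to z = 12.
- near_grip (a point): The same point on the -x handle.
- release (a joint): Angle of the release lever, rad: 0 = at rest (sprung up), 0.45 = fully down. With the pliers locked it moves freely to about 0.04, then resists with up to about 10 N at the paddle and pushes the handles back over centre, which spring open by about 0.3. It springs back up when let go.
- release_paddle (a point): Centre of the top of the release lever's flat steel paddle, 28 (x) x 26 (y) x 6 mm, at clamp (58, 50, 100) at rest. The lever lies across above the +x handle and turns about a level axis along y at clamp x = 0, z = 94; press the paddle straight down (up to 24 mm). Over 30 N bends it.
- dishes: Bystander: loose pair of stacked clear culture dishes, 90 mm across, 31 mm high. Origin at the centre of the underside.
- jar: Bystander: loose amber glass jar, 60 mm across, 85 mm high. Origin at the centre of the underside.
- driver: Bystander: loose grey-handled screwdriver lying on the bench along its own x. Origin on the underside.
- tube_rack: Bystander: fixed orange tube rack with capped tubes, 110 x 170 x 100 mm. Origin at the centre of the underside.

How it is judged:
By the outcome, as a careful person would: the job done as asked, in the order asked, and still so for the second after the job is handed in, with the robot touching nothing.
It also fails if it takes over 67 s, if anything falls off the work surface, if the arm or the gripper's body presses on something with over 40 N, if the wrist force passes 120 N, or if a joint passes its speed limit or range.

## Working session

There is one attempt and no reset: what is moved stays moved. The work goes in short steps, each a Python script; the robot and the scene stay as the last script left them, time stands still between calls to the robot, and variables do not carry over. Pictures are saved under pics/ and viewed, about 8 in all and at most 12, crops included, and the job is handed in when it is done.

```bash
mkdir -p pics; ls; python3 - <<'E'
from bench import manip as m
import cv2,numpy as np
print(m.current_time(), m.current_ee_pos(), m.current_tcp_rot().tolist() if hasattr(m.current_tcp_rot(),'tolist') else m.current_tcp_rot())
ims=[]
for c in ["scene","top"]:
    p,d=m.grab_frame(c); ims.append(p); np.savez(f'{c}.npz',p=p,d=d,**m.get_calibration(c))
    for n in ["clamp","pivot_top","cassette_home","stop_face","fixed_jaw_face","pad_face","cassette","far_grip","near_grip","release_paddle","dishes","jar","driver","tube_rack"]:
        try:
            r=m.look_for(c,n)
            print(c,n,[(np.round(x["at"],3).tolist(),round(x["confidence"],2)) for x in r[:2]])
        except Exception as e: print(c,n,e)
cv2.imwrite('pics/a.png',cv2.cvtColor(cv2.resize(ims[0],(800,600)),cv2.COLOR_RGB2BGR))
cv2.imwrite('pics/b.png',cv2.cvtColor(cv2.resize(ims[1],(800,600)),cv2.COLOR_RGB2BGR))
E
```

```text
pics
0.0 [0.16173988 0.52532006 0.23073924] [[-0.00044362887861881616, 0.2943106876772948, 0.9557096956253691], [-0.0011209653797232732, 0.9557090428565324, -0.2943110069957767], [-0.9999992733147537, -0.00120188234386052, -9.406803919951017e-05]]
scene clamp [([0.623, 0.048, 0.009], 0.58)]
scene pivot_top [([0.626, 0.041, 0.013], 0.87), ([0.544, 0.133, 0.072], 0.38)]
scene cassette_home [([0.627, 0.054, 0.014], 0.66)]
scene stop_face [([0.627, 0.046, 0.015], 0.74)]
scene fixed_jaw_face [([0.629, 0.047, 0.014], 0.58)]
scene pad_face [([0.589, -0.012, 0.071], 0.37)]
scene cassette [([0.63, -0.041, 0.079], 0.58), ([0.62, 0.126, 0.102], 0.17)]
scene far_grip [([0.596, 0.152, 0.07], 0.48)]
scene near_grip [([0.542, 0.133, 0.07], 0.52)]
scene release_paddle [([0.621, 0.125, 0.099], 0.61)]
scene dishes [([0.438, -0.361, 0.031], 0.88), ([0.626, 0.049, 0.016], 0.63)]
scene jar [([0.73, 0.302, 0.077], 0.9)]
scene driver [([0.574, -0.381, 0.022], 0.64)]
scene tube_rack [([0.523, 0.445, 0.057], 0.91)]
top clamp [([0.598, 0.045, 0.014], 0.76)]
top pivot_top [([0.602, 0.044, 0.009], 0.85), ([0.621, -0.045, 0.082], 0.45)]
top cassette_home [([0.602, 0.045, 0.013], 0.58)]
top stop_face [([0.601, 0.045, 0.01], 0.91)]
top fixed_jaw_face [([0.602, 0.04, 0.014], 0.95), ([0.589, 0.147, 0.072], 0.4)]
top pad_face []
top cassette [([0.617, -0.042, 0.078], 0.53)]
top far_grip []
top near_grip [([0.54, 0.126, 0.078], 0.48)]
top release_paddle [([0.62, 0.123, 0.096], 0.63)]
top dishes [([0.428, -0.361, 0.026], 0.72)]
top jar [([0.703, 0.298, 0.084], 0.88)]
top driver [([0.567, -0.384, 0.023], 0.82)]
top tube_rack [([0.497, 0.44, 0.056], 0.57)]
```

View pics/a.png

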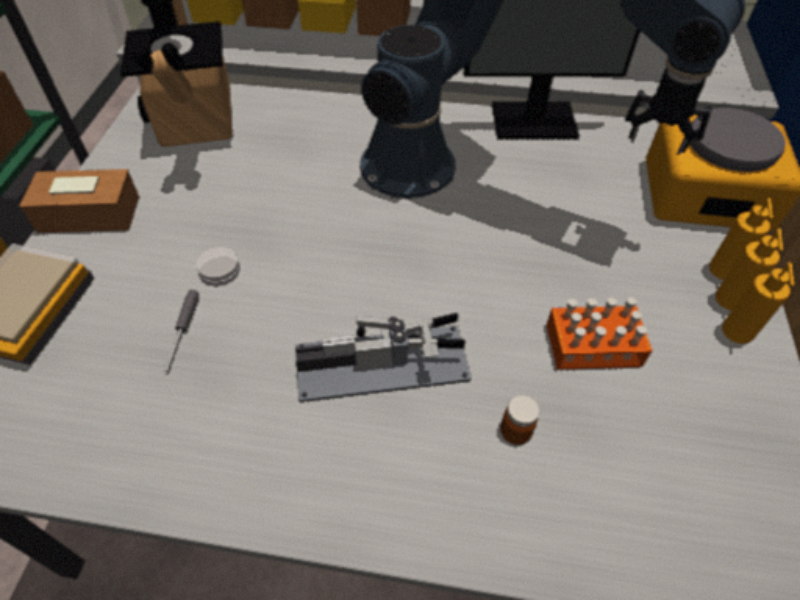

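View pics/b.png

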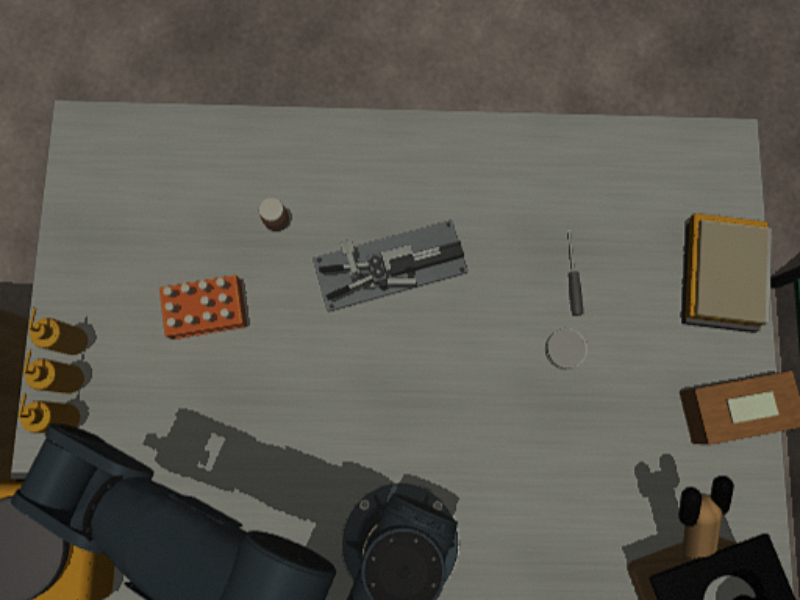

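The clamp sits near (0.59, 0.08) with a yaw of about +15°. Its handles point to world +y, the cassette is on the track to the −y side, and the bystanders are well clear. Next I'll take a wrist view from above.

```bash
cat > h.py <<'E'
from bench import manip as m
import cv2,numpy as np
def Rt(yaw,tilt=0):
    c,s=np.cos(yaw),np.sin(yaw)
    return np.array([[0,c,s],[0,s,-c],[-1,0,0]],float)   # tool y = clamp x, tool z = -clamp y
def save(c,name,box=None):
    k=m.get_calibration(c); p,d=m.grab_frame(c); np.savez(name+'.npz',p=p,d=d,**k)
    q=p if box is None else p[box[1]:box[3],box[0]:box[2]]
    cv2.imwrite(f'pics/{name}.png',cv2.cvtColor(cv2.resize(q,(800,600),interpolation=cv2.INTER_CUBIC),cv2.COLOR_RGB2BGR))
    return p,d,k
def cloud(d,k):
    v,u=np.mgrid[:d.shape[0],:d.shape[1]]; K=np.array(k['camera_matrix'])
    P=np.stack([(u-K[0,2])/K[0,0]*d,(v-K[1,2])/K[1,1]*d,d],-1)
    return (P-np.array(k['t']))@np.array(k['R'])
E
python3 - <<'E'
from h import *
k=m.get_calibration('wrist'); R=m.current_tcp_rot(); p=m.current_ee_pos()
C=-k['R'].T@k['t']; off=R.T@(C-p); ax=R.T@k['R'][2]; print('cam in tool',off.round(3),ax.round(3),k['camera_matrix'])
yaw=0.26; T=Rt(yaw)
cw=T@off; aw=T@ax
H=0.42; # camera height
tgt=np.array([0.602,0.045,0.06])
for H in (0.45,0.42,0.38):
    cam=tgt-aw*(H-tgt[2])/-aw[2]; tcp=cam-cw
    print(H,tcp)
    try: m.move_ptp(tcp,T); break
    except m.Unreachable as e: print('unreach')
print(m.current_time(),m.current_ee_pos(),m.current_qpos().round(2))
save('wrist','w1')
for n in ["pivot_top","stop_face","fixed_jaw_face","pad_face","cassette","far_grip","near_grip","release_paddle"]:
    r=m.look_for('wrist',n); print(n,[(np.round(x["at"],4).tolist(),round(x["confidence"],2)) for x in r[:2]])
E
```

```text
cam in tool [-0.143 -0.    -0.073] [ 0.958 -0.001  0.288] [[340.98133563   0.         249.92747833]
 [  0.         340.98133563 192.52653366]
 [  0.           0.           1.        ]]
0.45 [0.59092864 0.08807169 0.30739846]
3.7083 [0.59071436 0.08890335 0.30729666] [ 0.07  0.38  1.43  0.    1.34 -0.19]
pivot_top [([0.603, 0.0717, 0.0103], 0.62)]
stop_face [([0.6022, 0.0691, 0.0119], 0.76)]
fixed_jaw_face [([0.5997, 0.0716, 0.0119], 0.92)]
pad_face [([0.584, -0.0125, 0.0709], 0.58)]
cassette [([0.6166, -0.0329, 0.0801], 0.94), ([0.5437, 0.1329, 0.0773], 0.59)]
far_grip [([0.5892, 0.1518, 0.0785], 0.86)]
near_grip [([0.546, 0.1285, 0.0777], 0.86)]
release_paddle [([0.6177, 0.1248, 0.1033], 0.91)]
```

View pics/w1.png

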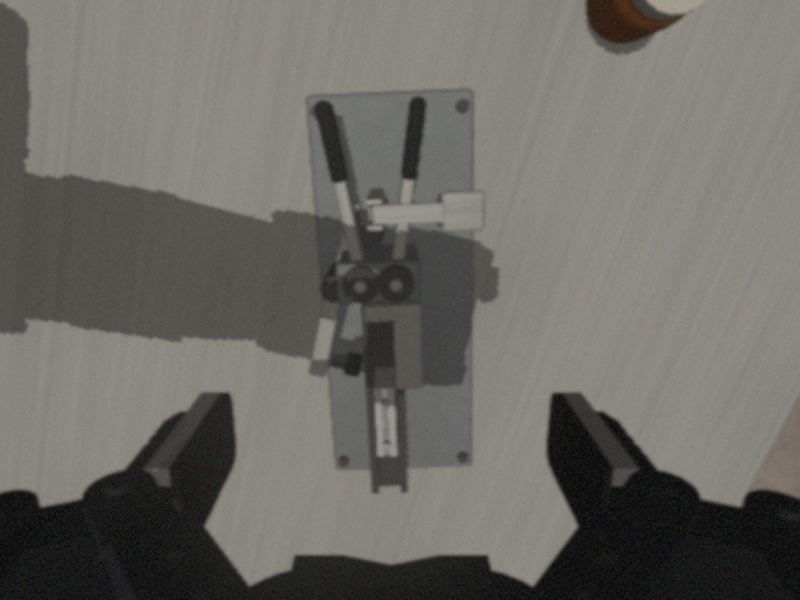

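The wrist view shows the plate at roughly (308–472, 90–468). The pivot pins are near (378, 282), the fixed jaw at (408, 345), the cassette at (387, 425), the paddle at (462, 211) and the grips at (333, 140) and (414, 140). I'll fit the clamp pose from the depth.

```bash
python3 - <<'E'
from h import *
z=np.load('w1.npz'); P=cloud(z['d'],z); img=z['p'].astype(int)
d=z['d']; ok=d>0
def px(u,v): u=int(u*.64);v=int(v*.64); return np.median(P[v-1:v+2,u-1:u+2].reshape(-1,3),0).round(4)
for n,uv in dict(bench=(550,250),plate=(440,300),plate2=(330,420),piv=(348,268),pinL=(358,287),pinR=(396,283),jaw=(408,345),pad=(462,211),cas=(387,430),gN=(328,135),gF=(415,120)).items(): print(n,px(*uv))
Z=P[...,2]; box=(abs(P[...,0]-.6)<.15)&(abs(P[...,1]-.05)<.22)&ok
m1=box&(Z>.006)&(Z<.018)
m1=cv2.morphologyEx(m1.astype(np.uint8),cv2.MORPH_OPEN,np.ones((3,3)))
n,l,st,_=cv2.connectedComponentsWithStats(m1); i=1+st[1:,4].argmax()
pts=(P[l==i][:,:2]*1000).astype(np.float32); r=cv2.minAreaRect(pts); print('plate',r)
def rect(zlo,zhi,cx,cy,rad):
    mm=box&(Z>zlo)&(Z<zhi)&(np.hypot(P[...,0]-cx,P[...,1]-cy)<rad)
    q=(P[mm][:,:2]*1000).astype(np.float32); return cv2.minAreaRect(q),len(q),P[mm][:,2].mean()
p=px(462,211); print('paddle',rect(.092,.108,p[0],p[1],.021))
p=px(408,345); print('jaw',rect(.076,.088,p[0],p[1],.05))
E
```

```text
bench [7.273e-01 1.079e-01 2.000e-04]
plate [0.6462 0.0435 0.012 ]
plate2 [ 0.5816 -0.0979  0.0017]
piv [0.5645 0.0691 0.0839]
pinL [0.5752 0.0606 0.0946]
pinR [0.5997 0.0693 0.0943]
jaw [0.6215 0.0236 0.0821]
pad [0.6279 0.1287 0.1002]
cas [ 0.6245 -0.0512  0.0794]
gN [0.5299 0.1521 0.078 ]
gF [0.5835 0.1766 0.0783]
plate ((582.1688842773438, 125.501953125), (130.31272888183594, 144.04685974121094), 17.215730667114258)
paddle (((624.884033203125, 128.1185302734375), (34.835487365722656, 25.62066650390625), 15.039350509643555), 776, np.float64(0.10033717894293172))
jaw (((603.9873657226562, 19.008872985839844), (54.59169006347656, 97.16207885742188), 16.99283218383789), 1401, np.float64(0.081840116338288))
```

```bash
python3 - <<'E'
from h import *
from scipy.optimize import minimize
z=np.load('w1.npz'); P=cloud(z['d'],z)
ok=(z['d']>0)&(abs(P[...,0]-.6)<.15)&(abs(P[...,1]-.05)<.22); Q=P[ok]
m1=(ok&(P[...,2]>.010)&(P[...,2]<.014)).astype(np.uint8)
n,l,st,_=cv2.connectedComponentsWithStats(m1)
keep=np.isin(l,[i for i in range(1,n) if st[i,4]>60]); r=cv2.minAreaRect((P[keep][:,:2]*1000).astype(np.float32)); print('plate',r)
# signed-distance rectangle fit: pts at level z inside rects should be inside; pts in rects should be at level or higher
def loc(p,q=Q):
    c,s=np.cos(p[2]),np.sin(p[2]); d=q[:,:2]*1000-p[:2]; return np.c_[c*d[:,0]+s*d[:,1],-s*d[:,0]+c*d[:,1]]
Zm=Q[:,2]*1000
rects=[(44,72,37,63,100),(9.5,29.5,-85,-25,82),(-65,65,-205,130,12)]
def ins(L,b,w=.7):
    s=lambda t:1/(1+np.exp(-np.clip(t/w,-40,40))); return s(L[:,0]-b[0])*s(b[1]-L[:,0])*s(L[:,1]-b[2])*s(b[3]-L[:,1])
def cost(p):
    L=loc(p); e=0
    for b in rects[:2]:
        lev=np.abs(Zm-b[4])<1.5; f=ins(L,b); e+= -(f[lev].sum())+(f[Zm<b[4]-4].sum())
    hi=Zm<5; f=ins(L,(-65,65,-300,300)); near=abs(L[:,1])<120
    e+= 0.5*(f[hi&near].sum()); lv=(abs(Zm-12)<1.5)&near; e-=0.5*f[lv].sum()
    return e
best=min((minimize(cost,[587+dx,65+dy,y],method='Nelder-Mead',options=dict(xatol=.02,fatol=.01,maxiter=2000)) for dx in(-3,0,3) for dy in (-3,0,3) for y in(.27,.3)),key=lambda r:r.fun)
print(best.x,best.fun); p=best.x; np.save('pose.npy',p)
L=loc(p)
def ext(zl,zh,b):
    s=(Zm>zl)&(Zm<zh)&(L[:,0]>b[0])&(L[:,0]<b[1])&(L[:,1]>b[2])&(L[:,1]<b[3]); q=L[s]; return q.min(0).round(1),q.max(0).round(1),Zm[s].mean().round(1),s.sum()
print('paddle',ext(97,103,(40,90,20,80)),'pins',ext(92,97,(-40,40,-25,25)),'pivot',ext(82.5,85.5,(-40,40,-22,22)))
print('jaw',ext(80,83.2,(5,40,-95,-20)),'cassette frame',ext(77,83,(-10,9,-220,-30)),'ports',ext(83.5,95,(-10,9,-220,-35)))
print('trackwall',ext(46,52,(-15,15,-215,-86)),'farh',ext(76,80,(5,60,85,135)),'nearh',ext(76,80,(-60,-5,85,135)),'jawarm',ext(70,80,(-75,-12,-95,-20)))
E
```

```text
plate ((610.3665771484375, 34.43708801269531), (129.6484375, 334.0692138671875), 17.24598503112793)
[5.93044362e+02 6.98097041e+01 2.29439497e-01] -5003.690769658004
paddle (array([40.1, 37. ]), array([61.5, 62.8]), np.float64(100.4), np.int64(534)) pins (array([-22.8, -15.6]), array([9.6, 0.3]), np.float64(94.0), np.int64(91)) pivot (array([-36.9, -21.9]), array([24. , 11.5]), np.float64(83.9), np.int64(389))
jaw (array([  5. , -94.7]), array([ 28.3, -20.9]), np.float64(82.0), np.int64(878)) cassette frame (array([  -9.7, -148.1]), array([  9., -30.]), np.float64(80.3), np.int64(625)) ports (array([  -1. , -138.2]), array([  6.2, -97.7]), np.float64(84.8), np.int64(36))
trackwall (array([ -14.6, -205.1]), array([ 15. , -86.5]), np.float64(50.0), np.int64(507)) farh (array([ 9.3, 85.1]), array([ 20.9, 120. ]), np.float64(77.6), np.int64(301)) nearh (array([-51. ,  85.4]), array([-35.6, 115.2]), np.float64(77.6), np.int64(264)) jawarm (array([-58. , -83.1]), array([-12.2, -20.3]), np.float64(75.3), np.int64(722))
```

```bash
python3 - <<'E'
from h import *
z=np.load('w1.npz'); P=cloud(z['d'],z)
ok=(z['d']>0)&(abs(P[...,0]-.6)<.15)&(abs(P[...,1]-.05)<.22); Q=P[ok]; Zm=Q[:,2]*1000
yaw=np.deg2rad(17.246); c,s=np.cos(yaw),np.sin(yaw); R=np.array([[c,-s],[s,c]])
o=np.array([610.37,34.44])+R@[0,37.5]; print(o)
for it in range(2):
    L=(Q[:,:2]*1000-o)@R
    def ext(n,zl,zh,b):
        t=(Zm>zl)&(Zm<zh)&(L[:,0]>b[0])&(L[:,0]<b[1])&(L[:,1]>b[2])&(L[:,1]<b[3]); q=L[t]; print(n,q.min(0).round(1),q.max(0).round(1),Zm[t].mean().round(1),t.sum())
    ext('paddle',97,103,(44,90,20,80));ext('pins',92,97,(-40,40,-25,25));ext('pivot',82.8,85.5,(-40,40,-22,22))
    ext('jaw',81,83,(9,40,-95,-17));ext('cas',77,82,(-8.5,8.5,-190,-90));ext('ports',83.5,95,(-10,9,-220,-35));ext('stop',80.5,83,(-8,8,-50,-17))
    ext('wall',46,52,(-20,20,-215,-86));ext('farh',76,80,(5,60,97,103));ext('nearh',76,80,(-60,-5,97,103));ext('arm',70,80,(-75,-12,-95,-20))
    break
np.save('pose.npy',[*o,yaw])
E
```

```text
[599.2521912   70.25402417]
paddle [44.3 34.5] [59.2 60.4] 100.4 368
pins [-29.3 -13.2] [3.3 1.3] 94.0 91
pivot [-39.9 -21.9] [16.6 12.3] 84.0 330
jaw [  9.  -87.2] [ 16.5 -20.7] 82.0 289
cas [  -8.5 -146. ] [ -4.4 -90.1] 80.0 140
ports [  -9.7 -135.9] [  6.8 -37. ] 84.0 7
stop [ -7.8 -49.9] [  7.9 -17. ] 81.9 249
wall [ -19.4 -201.6] [  3.  -86.1] 50.0 345
farh [11.2 97.3] [ 20.6 102.6] 77.7 51
nearh [-47.   97.6] [-37.7 102.9] 77.8 53
arm [-69.6 -94.8] [-12.  -20.3] 75.3 758
```

```bash
python3 - <<'E'
from h import *
z=np.load('w1.npz'); P=cloud(z['d'],z)
ok=(z['d']>0)&(abs(P[...,0]-.6)<.15)&(abs(P[...,1]-.05)<.22); Q=P[ok]; Zm=Q[:,2]*1000
o=np.load('pose.npy'); yaw=o[2]; c,s=np.cos(yaw),np.sin(yaw); R=np.array([[c,-s],[s,c]])
o=o[:2]+R@[-13.1,-2.4]; L=(Q[:,:2]*1000-o)@R; print(o)
def ext(n,zl,zh,b):
    t=(Zm>zl)&(Zm<zh)&(L[:,0]>b[0])&(L[:,0]<b[1])&(L[:,1]>b[2])&(L[:,1]<b[3]); q=L[t]; print(n,q.min(0).round(1),q.max(0).round(1),Zm[t].mean().round(1),t.sum())
ext('paddle',97,103,(40,90,20,80));ext('pivot',82.8,85.5,(-40,40,-19,19))
ext('jaw',81,83,(5,40,-95,-19));ext('cas',77,82,(-10,10,-190,-87));ext('ports',83.5,95,(-10,9,-220,-87))
ext('wall',48,52,(-20,20,-215,-100));ext('wall far end',48,52,(-20,20,-203,-180));ext('wall near',48,52,(-20,20,-110,-100));ext('farh',76,80,(5,60,97,103));ext('nearh',76,80,(-60,-5,97,103));ext('handle ends',76,80,(-60,60,90,150));ext('arm',70,80,(-75,-12,-95,-20))
T=(Zm>84)&(abs(L[:,0])<10)&(L[:,1]<-50);print(L[T].round(1)[:10],Zm[T][:10])
# high obstacle list
np.save('pose.npy',[*o,yaw])
E
```

```text
[587.45269852  64.07810542]
paddle [40.3 36.9] [72.3 62.9] 100.4 740
pivot [-29.1 -18.7] [29.7 14.7] 84.0 362
jaw [  5.3 -94.7] [ 29.6 -19. ] 82.0 781
cas [  -7.3 -144.2] [  8.7 -87. ] 79.9 500
ports [  -1.5 -134.3] [  3.4 -93.7] 84.8 36
wall [ -15.9 -200.2] [  16.1 -100.1] 50.1 650
wall far end [ -15.9 -200.2] [  16.1 -180.1] 50.1 120
wall near [ -15.2 -110. ] [  16.1 -100.1] 50.2 71
farh [23.2 97. ] [ 33.7 103. ] 77.7 55
nearh [-33.1  97. ] [-23.8 103. ] 77.8 52
handle ends [-35.8  90. ] [ 36.2 122.4] 77.6 555
arm [-56.5 -77.2] [-15.5 -20. ] 75.2 658
[[ -0.9 -93.9]
 [  0.3 -93.7]
 [  1.4 -93.9]
 [  2.6 -94.2]
 [ -1.  -95.1]
 [  1.4 -95.4]
 [  2.6 -95.4]
 [ -1.  -96.4]
 [  1.3 -96.2]
 [  2.5 -96.3]] [84.62601611 85.02614355 84.72852117 84.20435943 84.66185031 84.43251158
 84.46656125 84.76428215 85.29899405 85.15441497]
```

```bash
cat >> h.py <<'E'
o=np.load('pose.npy'); yaw=o[2]; _c,_s=np.cos(yaw),np.sin(yaw); R2=np.array([[_c,-_s],[_s,_c]]); T=Rt(yaw)
def W(p): return np.r_[(o[:2]+R2@np.array(p[:2],float))/1000,p[2]/1000]
def L(): e=m.current_ee_pos(); return np.r_[(e[:2]*1000-o[:2])@R2,e[2]*1000]
def F(): f=m.current_force(); return np.r_[f[:2]@R2,f[2]]
def go(x,y,z,v=0.15,att=None): m.move_l(W((x,y,z)),att,max_speed=v)
def cl(d,k):
    P=cloud(d,k); return np.concatenate([(P[...,:2]*1000-o[:2])@R2,P[...,2:]*1000],-1)
def ext(Q,n,zl,zh,b):
    q=Q[(Q[...,2]>zl)&(Q[...,2]<zh)&(Q[...,0]>b[0])&(Q[...,0]<b[1])&(Q[...,1]>b[2])&(Q[...,1]<b[3])]
    print(n,*( (q.min(0).round(1),q.max(0).round(1),len(q)) if len(q) else ('none',)))
E
python3 - <<'E'
from h import *
f0=F()
m.set_gripper(0.0); print('grip',m.current_grip_width(),m.current_time())
m.move_ptp(W((0.7,-178,140)),T); print(L(),F(),m.current_time())
go(0.7,-178,60); m.dwell(.1); f0=F(); print(L(),f0)
go(0.7,-135,60,.08); print(L(),F()-f0)
go(0.7,-109,60,.06); print(L(),F()-f0)
y=-109
while y<-95:
    y+=1; go(0.7,y,60,.03); f=F()-f0; print(y,L().round(1),f.round(2))
    if f[1]<-5: break
print(m.current_time())
E
```

```text
grip -0.0006123150005812756 4.925
[   1.50148656 -177.38154937  141.17082876] [ 0.74192016 -0.5028595   0.09979607] 5.9417
[   1.52236649 -178.27005464   61.50910726] [-0.31221841 -0.41910214 -0.17653219]
[   0.65594724 -134.7308844    59.91130337] [ 0.25188133  0.37565695 -0.30645607]
[   0.75960645 -108.70764743   60.02305147] [-0.35635902  0.49389418  1.15532997]
-108 [   0.7 -108.1   60. ] [ 0.54 -0.94  0.35]
-107 [   0.7 -107.    60. ] [ 0.43  0.35 -0.57]
-106 [   0.7 -106.    60. ] [-0.09  0.47  1.38]
-105 [   0.7 -104.9   60. ] [0.87 0.25 0.92]
-104 [   0.7 -103.9   60. ] [-0.09  0.46  0.03]
-103 [   0.7 -102.9   60. ] [0.23 0.57 0.94]
-102 [   0.7 -101.9   60. ] [1.25 0.3  0.19]
-101 [   0.7 -100.9   60. ] [0.43 1.03 0.33]
-100 [   0.8 -100.7   60.1] [-0.11 -4.5   0.11]
-99 [   0.9 -100.7   60.3] [ -0.17 -10.47  -0.2 ]
10.4917
```

Contact was firm exactly where home was predicted (TCP y = −100.7 mm, −10 N). I'll back off and check with depth.

```bash
python3 - <<'E'
from h import *
go(0.7,-112,60,.06); go(0.7,-112,200,.25)
p,d,k=save('wrist','w2'); Q=cl(d,k)
ext(Q,'cas top',77,81,(-9,9,-130,-31)); ext(Q,'jaw',81,83,(9,40,-95,-20)); ext(Q,'ports',83.5,90,(-9,9,-130,-31)); ext(Q,'stop',81,84,(-9,9,-35,-18))
m.set_gripper(1.0)
m.move_ptp(W((0,102,190)),T); print(L(),m.current_time())
p,d,k=save('wrist','w3'); Q=cl(d,k)
ext(Q,'farh',76,80,(5,60,97,103));ext(Q,'nearh',76,80,(-60,-5,97,103))
E
```

```text
cas top [ -6.8 -90.2  77.4] [  9.  -31.6  81. ] 1486
jaw [  9.5 -85.1  81. ] [ 30.3 -20.1  83. ] 2076
ports [ -1.3 -80.8  83.6] [  4.  -40.   86.3] 90
stop [ -9.  -34.5  81. ] [  8.9 -18.8  83.8] 391
[  0.29243776 101.05457851 190.16555738] 13.2667
farh [24.1 97.  76.2] [ 33.6 102.9  79.2] 82
nearh [-32.9  97.   76.2] [-23.5 103.   79.5] 88
```

View pics/w2.png

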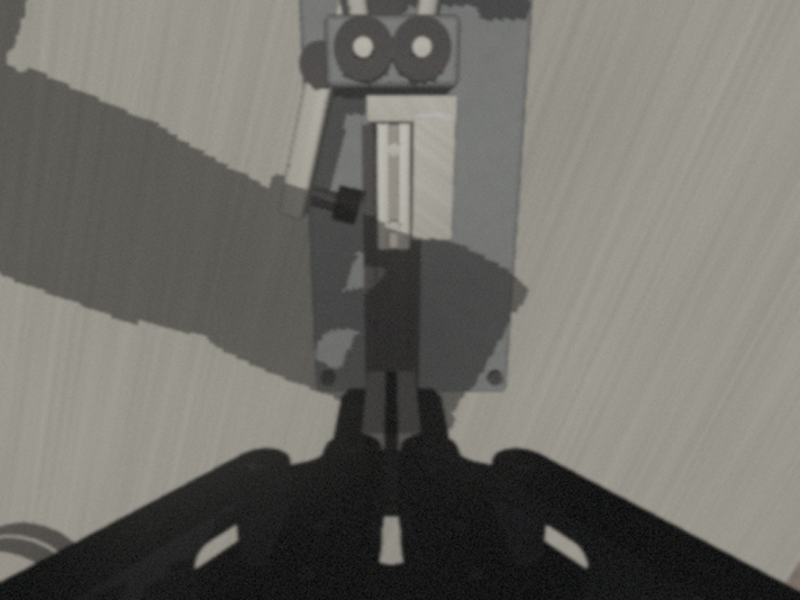

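View pics/w3.png

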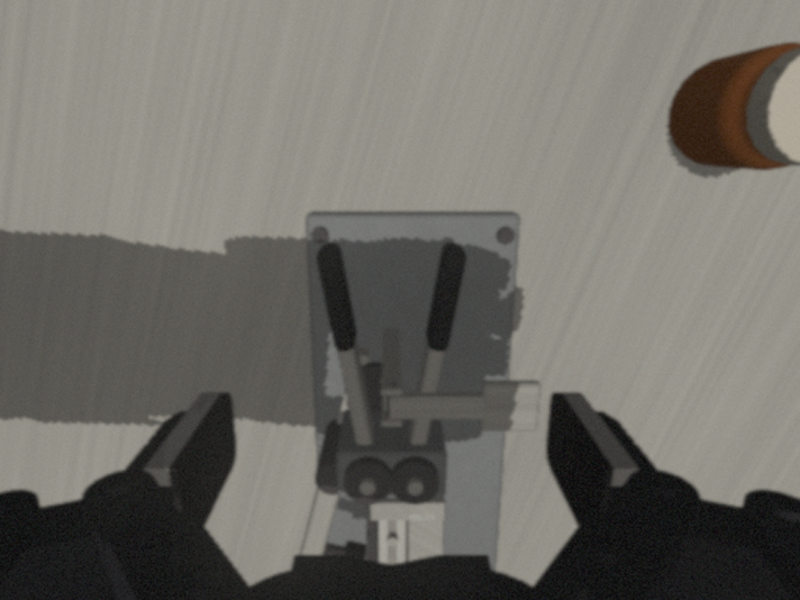

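The cassette's −y end reads −90.2 mm, so it is home, with the pad open and the track clear. The handles are centred near x = +0.3 mm between the open fingers. Now I'll descend and squeeze in steps.

```bash
python3 - <<'E'
from h import *
xc=0.35
go(xc,103,110,.25); go(xc,103,44,.1); m.dwell(.1); f0=F(); print(L().round(1),f0.round(2))
for w in (.8,.74,.68,.62,.56,.52,.48,.45,.42,.40,.38):
    m.set_gripper(w,20); g=m.current_grip_width(); f=F()-f0
    print(w,round(g,3),round(g*85,1),f.round(2))
    if abs(f[0])>4: # recentre: outside force toward +x means move +x
        xc+=np.sign(f[0])*0.5; go(xc,103,44,.05); print(' recentre',xc,(F()-f0).round(2))
    if g>w+.015: break
print(L().round(1),m.current_time())
E
```

```text
[  0.8 103.   44.8] [ 0.53  0.05 -0.02]
0.8 0.799 67.9 [-1.48 -0.59  1.98]
0.74 0.743 63.1 [-1.52 -0.25  3.29]
0.68 0.679 57.7 [-1.03 -0.29  5.44]
0.62 0.623 52.9 [-2.13  1.14  5.92]
0.56 0.563 47.8 [-2.17  1.29  7.47]
0.52 0.522 44.4 [-2.38  2.32  9.81]
0.48 0.485 41.2 [-3.75  1.23 10.73]
0.45 0.454 38.6 [-2.65  2.06 10.81]
0.42 0.422 35.9 [-1.83  0.55  8.68]
0.4 0.409 34.7 [-2.56  0.76 10.33]
0.38 0.413 35.1 [-3.26  2.17 10.23]
[  0.6 103.2  44.6] 17.2167
```

The fingers stalled at 35 mm, which is the locked hard stop. Now I'll let go and check the lock.

```bash
python3 - <<'E'
from h import *
m.set_gripper(1.0); t0=m.current_time(); print('open',t0,F().round(2))
go(0.5,103,190,.2)
p,d,k=save('wrist','w4'); Q=cl(d,k)
ext(Q,'farh',76,80,(5,60,97,103));ext(Q,'nearh',76,80,(-60,-5,97,103)); ext(Q,'paddle',95,105,(40,90,20,80))
m.set_gripper(0.0)
m.move_ptp(W((60,50,150)),T); go(60,50,112,.1); print(L().round(1),m.current_time()-t0,m.current_grip_width())
E
```

```text
open 17.7667 [-0.04  0.5  -0.59]
farh [ 7.9 97.1 76. ] [ 17.3 102.6  79.7] 86
nearh [-17.1  97.   76.1] [ -7.7 102.8  79.8] 85
paddle [40.  37.6 95. ] [ 72.6  63.6 102.4] 1271
[ 60.1  50.3 112.5] 2.683299999999999 0.003701298993994764
```

View pics/w4.png

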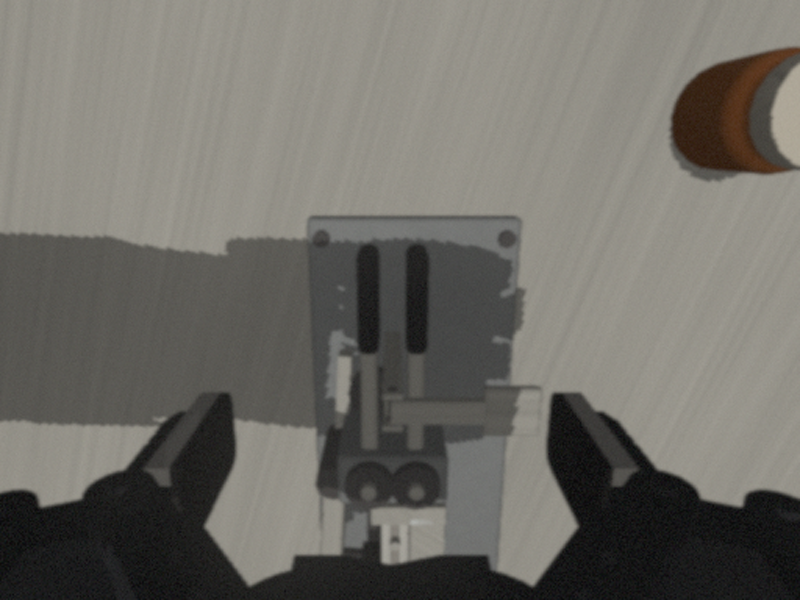

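The handles are parallel at (368, 300) and (416, 300), about 34 mm overall, so they are locked with nothing touching them. I'll wait a little past two seconds and then press the paddle.

```bash
python3 - <<'E'
from h import *
m.dwell(.8); f0=F(); z=103; zc=None; pk=0; dropped=False
go(60,50,103,.05); print((F()-f0).round(2))
while z>79:
    z-=1.; go(60,50,z,.03); f=F()-f0; pk=max(pk,f[2]); print(z,L().round(1),f.round(1))
    if f[2]>22: print('HARD'); break
    if z<=83.5 and f[2]<pk-4: break
print(m.current_time())
E
```

```text
[0.71 0.   0.31]
102.0 [ 60.  50. 102.] [1.2 0.5 0.2]
101.0 [ 60.  50. 101.] [ 0.2 -0.4 -0.3]
100.0 [ 60.1  50.  100. ] [1.2 0.8 1.4]
99.0 [60. 50. 99.] [ 1.1 -0.1  0.6]
98.0 [60.1 50.  98. ] [1.2 0.4 2.1]
97.0 [60.1 50.  97.2] [ 1.1 -0.6  2.7]
96.0 [60.2 50.  96.2] [1.2 1.4 4.9]
95.0 [60.2 50.  95.3] [1.3 0.2 5. ]
94.0 [60.3 50.  94.3] [1.9 0.5 5.6]
93.0 [60.3 50.  93.3] [1.7 0.4 5.9]
92.0 [60.3 49.9 92.4] [0.4 1.4 8.1]
91.0 [60.3 50.  91.6] [0.1 0.3 8.2]
90.0 [60.3 50.  90.7] [-0.3  1.1  8.5]
89.0 [60.2 49.9 89.7] [-0.4  0.9  9. ]
88.0 [60.2 50.  88.7] [-0.7  0.4  9.3]
87.0 [59.9 50.  87.1] [0.7 0.  4.2]
86.0 [59.8 50.  85.6] [0.7 0.3 1. ]
85.0 [59.8 50.  84.8] [ 0.8 -0.   2.5]
84.0 [60.  50.  83.9] [-0.4 -0.1  2.6]
83.0 [60. 50. 83.] [1.2 0.2 1.1]
26.5833
```

The force peaked at 9.3 N and then dropped at z ≈ 87, which means the pliers sprang open. I'll lift off and check everything.

```bash
python3 - <<'E'
from h import *
go(60,50,115,.08); go(40,60,220,.2)
m.move_ptp(W((0,0,240)),T); m.dwell(.3)
p,d,k=save('wrist','w5'); Q=cl(d,k)
ext(Q,'farh',76,80,(5,60,97,103));ext(Q,'nearh',76,80,(-60,-5,97,103)); ext(Q,'paddle',95,105,(44,90,20,80))
ext(Q,'cas top',77,81,(-9,8.5,-130,-31)); ext(Q,'ports',83.5,90,(-9,9,-130,-36))
print(L(),F(),m.current_time())
E
```

```text
farh [24.3 97.4 76. ] [ 33.7 103.   79.3] 86
nearh [-33.2  97.3  76.2] [-23.2 103.   79.9] 90
paddle [44.  37.1 95.5] [ 72.3  62.8 102.6] 1126
cas top [ -6.2 -62.7  77.8] [  8.1 -31.1  81. ] 404
ports [ -0.5 -44.8  83.6] [  4.2 -39.7  85.6] 32
[1.55964676e-01 5.57805783e-01 2.39548723e+02] [-0.57275283  0.14918638  0.29435896] 28.5667
```

View pics/w5.png

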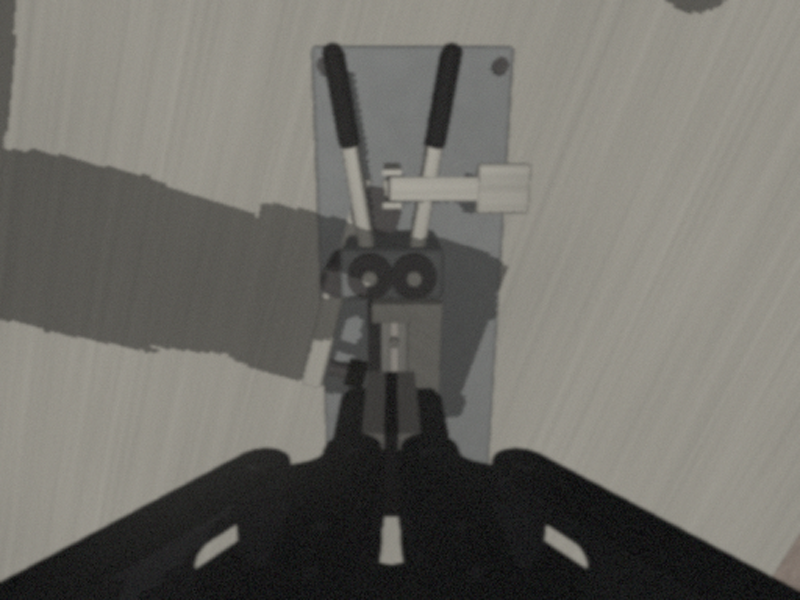

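```bash
python3 -c "
from bench import manip as m
m.sign_off(); print(m.current_time())"
```

```text
the job is handed in; nothing more can be done
the job is handed in; nothing more can be done
```

The job is done and handed in at about 28.6 s, against the 67 s limit.

- **Cassette home:** I slid it to the stop with the shut fingers, with contact force peaking at about 10 N. Depth put its −y end at clamp y = −90.2 mm, where −90 is home.
- **Locked:** I squeezed the handles with 20 N until the fingers stalled at 35 mm. After I let go, the handles measured about 34 mm over their outer faces, against 36 mm when locked.
- **Bond time:** The clamp stayed untouched for more than 3 s.
- **Released:** I pressed the paddle straight down. The force peaked at 9.3 N, dropped as the pliers sprang open, and I lifted off.

In the last check the handles were open at about 67 mm and the lever was back up. The cassette's port edge was at −39.7 mm, against −40.0 mm before clamping, so it is still home. The fingers hid its −y end in that last view, so this rests on the port edge alone.

The robot was touching nothing at hand-in. I kept the arm away from the dishes, jar, driver and tube rack, but took no final picture of them. No check failed or disagreed.

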